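# Shut and pin the stall's key locker

### The arm

A 6-joint arm with a two-finger parallel gripper is mounted at the origin on the work surface; the furniture and walls round the work are solid. World frame = base frame: x ahead of the robot, y to its left, z up, the work surface at z = 0. Lengths are in m, angles in rad, forces in N, time in s.
With the tool pointing down it reaches from about 0.35 to 0.95 m from the base axis. Payload 17.4 kg.
Tool frame: the origin (TCP) lies on the mounting face of the last link; the fingertips stand 186 mm ahead of it and the grasp point (between the pads) lies 167 mm ahead of it; z points along the fingers, y is the line along which they close (so a half turn about z gives the same grasp; the last joint's range is limited). The gripper opens to 93 mm and grips with 3 to 60 N. Pads are 15 mm wide; open, the fingers measure 128 mm over their backs; the gripper's body (75 mm by 188 mm) begins 65 mm behind the grasp point.
Start: joints at [1.124, 0.116, 1.442, -0, 1.584, -0.038], TCP at [0.268, 0.619, 0.405] pointing down, gripper open.
Joint ranges: [-2.83, 2.83], [-0.83, 2.19], [0.07, 2.5], [-1.14, 4.28], [0.01, 3], [-2.97, 2.97]. Speed limits (rad/s): [1.89, 1.89, 2.22, 3.14, 3.14, 3.14].

### API

Orientations are given as [roll, pitch, yaw] about the fixed x, y, z axes, in that order (R = Rz(yaw) Ry(pitch) Rx(roll)).
In Python, from cell import bot gives the robot as it stands. The module is installed in compiled form; this text tells all that it offers.
- The arm moves only by the tool arm_command, never from a script. Its argument "series" is a list that holds one entry, the list of rows, each a list of 5 numbers: the shift along the tool's x, y, z scaled (see below), then the turn about the tool's z scaled (see below), then the opening, from 0 (shut) to 1 (fully open). In form: [[[x, y, z, twist, gripper], ...]]. A call has 1 to 5 rows; each row shifts and turns the commanded pose from where the row before left it, along the tool's axes as they then stand; what a row does not reach is not made up. The controller multiplies each number of a shift by 5 cm and each number of a turn by 8 degrees. A row lasts 1/10 s, in which the tool goes at most 50 mm and 8.59 degrees, less where a joint would pass 70% of its speed; a pose out of reach is approached as far as the arm can. A call with a number of a shift or a turn outside -1 to 1 is refused whole. A call with a gripper value outside its range is refused whole. The fingers move at their own pace and stop on an object; the grip force is fixed at half the most. Time passes only in rows, so rows that do not move let the fingers close. It gives the time, the measured TCP pose, the force, the opening and the grip force at its end, in the units of the state.
- bot.observe(): the state, without advancing time (a new reading comes with each control period).
- bot.read_camera(name): name is "scene" or "top" or "wrist"; returns the picture (420x560x3 uint8, red, green, blue); there is no depth.
- bot.calibration(name): a dict with "vfov" (degrees; the focal length in pixels is half the picture's height over the tangent of half this angle, whatever the lens; pixels are square), "cx", "cy" (the principal point, pixels), "dist_coeffs" ([k1, k2, p1, p2, k3] as OpenCV has them; the pictures are not rectified), "R" (3x3) and "t" (3): a world point X has camera coordinates R X + t. Camera axes: x right, y down, z forward; pixel columns grow to the right and rows downward; lengths in m; the calibration is good to about 2 mm. A picture is of the moment at which its call begins: read the wrist's pose just before it. calibration takes no time and is no camera call; for the wrist camera it gives the pose at the moment of the call.
- bot.finish_job(): hands the job in; it is judged then, once.
The state is a dict: "time_s": time; "qpos": joint angles; "dq": joint speeds; "tau": joint torques, N m; "ee_pos": TCP position; "ee_rot": TCP orientation; "force": force on the tool from outside, world axes, zero at the start; "moment": the same for the moment, N m; "gripper_width": finger opening in m; "grip_force": force on a finger pad.
Only numpy, scipy, OpenCV 4.12 (cv2) and the standard library are available. Lean on these libraries where they do the work, as an engineer would, in place of code of your own. Each camera call takes 0.05 s, during which the arm holds its last target. There are 200 camera calls.

### The job

Lock up the stall's small grey steel key locker: push its open door fully shut until it snaps home on its catch, then take the round-headed lock pin from the wooden rack and push it all the way down through the eye on the door and the socket behind it, until its collar sits on the eye. Leave the square-headed spare pin in its hole, and do not knock over or shove the cup and the meat tub.

Things in the scene. Friction and masses are not known exactly. Their poses are not given: they have to be found in the camera images.
- locker: grey sheet-steel key locker, 220 wide (y) x 70 deep (x) x 150 high, fixed. Origin: centre of its underside; its front looks along its own -x (front plane x = -35). The roof (z 144 to 150) overhangs the front as an eave to x = -59, so door and lock are reached from the front with the tool leaning back 20 to 45 degrees. The right end of the front (y -108 to -35) is a fixed panel
- locker_door (a joint): door angle, rad: 0 = shut, grows as the free (right, -y) edge swings out toward locker -x, at most 1.3; starts at 0.5 to 1.1 and stays where left (light friction). At angle a the door runs from the hinge along (-sin a, -cos a) in the locker's frame; its outer face looks to (-cos a, sin a). A spring catch resists from about 0.11 to 0.07 rad (up to 12 N at mid door), then draws it to 0
- door_hinge (a point): point on the door's upright hinge line at its left (+y) edge, at table height; at (-41, +100, 0) mm in the locker's frame. The line lies in the mid-plane of the door: a flat panel 135 wide, 12 thick, z 14 to 124. A small knob 115 from the hinge, 45 above the table, stands out 14 mm and is only for show
- door_eye (a point): centre of the door's eye: a 14.5 mm hole in a steel plate 36 x 40 x 6 mm at the end of an arm past the door's free edge (arm and plate: 108 to 195 mm from the hinge, z 86 to 115, up to 42 mm out from the outer face). With the door shut it lies at (-71, -72, 100) mm in the locker's frame, coaxial with the socket and 4 mm out from the socket's mouth
- lock_socket: steel block 36 x 36 x 30 mm with a 14.5 mm through hole, fixed on the right of the locker's front, behind the eye of the shut door (1 mm gap). Origin: centre of the hole's upper mouth; its z axis points out of the hole, up and toward locker -x, 25 degrees from vertical; its y is the locker's y
- lock_pin: the lock pin: steel, round head, 104 long, 60 to 130 g. Origin: centre of the nose; z runs from nose to head. Shank 12 diameter x 55 with the last 5 mm chamfered, collar 30 diameter (z 55 to 60), cylindrical head 22 diameter (z 60 to 104). It starts in the rack. With the collar resting on the eye plate the nose is 48 mm below the socket's mouth
- spare_pin: the spare pin: same shank and collar, but a square head 28 x 28 x 30 mm (z 60 to 90); origin at the nose, z toward the head. It stands in the rack's other hole and must stay there
- pin_rack: light wooden pin rack, 90 x 176 mm, about 97 high, fixed. Origin: centre of its underside. Its 28 mm thick top plate slopes 25 degrees down toward its front (-x); the pins stand square to it, leaning 25 degrees toward rack -x, at rack y = +40 and -40 (either may hold the lock pin); collars rest on the plate 85 mm above the table; holes 14.5 mm
- cup: reddish plastic drinking cup, 81 diameter x 112 high, standing; origin: centre of its underside
- tub: white deli tub with crab meat, 90 diameter x 45 high; origin: centre of its underside
Mind the look-alikes: they are no part of the job. Leave any turquoise look-alike of the lock_pin alone.

How it is judged:
By the outcome, as a careful person would: the job done as asked, in the order asked, and still so for the second after the job is handed in, with the robot touching nothing.
It also fails if it takes over 61 s, if anything falls off the work surface, if the arm or the gripper's body presses on something with over 40 N, if the wrist force passes 120 N, or if a joint passes its speed limit or range.

## Working session

There is one attempt and no reset: what is moved stays moved. The work goes in short steps, Python scripts to look and compute and a tool call to move; the robot and the scene stay as the last step left them, time stands still between calls to the robot, and variables do not carry over. Pictures are saved under pics/ and viewed, at most 12 in all, crops included, and the job is handed in when it is done.

Besides the shell and the picture viewer there is one more tool, called after ">>>" as name([rows], argument=value, ...), one row to a line, values as JSON. arm_command: Moves the arm, as the interface text tells. Shifts and turns lie within -1 to 1; 1 stands for 5 cm of shift or 8 degrees of turn. Its arguments: {"type":"object","properties":{"series":{"type":"array"}},"required":["series"]}

```bash
mkdir -p pics; ls; cat > h.py <<'E'
import numpy as np, cv2
from cell import bot
from scipy.spatial.transform import Rotation as Ro
def K(c):
    f=210/np.tan(np.radians(c["vfov"])/2); return np.array([[f,0,c["cx"]],[0,f,c["cy"]],[0,0,1.]])
def proj(c,P):
    return cv2.projectPoints(np.atleast_2d(np.float64(P)),cv2.Rodrigues(np.array(c["R"]))[0],np.array(c["t"]),K(c),np.array(c["dist_coeffs"]))[0].reshape(-1,2)
def ray(c,uv):
    p=cv2.undistortPoints(np.float64([[uv]]),K(c),np.array(c["dist_coeffs"]))[0,0]
    R=np.array(c["R"]); d=R.T@np.r_[p,1]; return -R.T@np.array(c["t"]),d/np.linalg.norm(d)
def onz(c,uv,z):
    o,d=ray(c,uv); return o+d*(z-o[2])/d[2]
def tri(l):
    A=np.zeros((3,3));b=np.zeros(3);rs=[ray(*q) for q in l]
    for o,d in rs:
        M=np.eye(3)-np.outer(d,d);A+=M;b+=M@o
    X=np.linalg.solve(A,b); return X,[np.linalg.norm(np.cross(d,X-o)) for o,d in rs]
def snap(n,f):
    c=bot.calibration(n); im=bot.read_camera(n); cv2.imwrite(f"pics/{f}.png",im[:,:,::-1]); return c,im
E
python3 - <<'E'
from h import *
import json
s=bot.observe();print(s)
for n in("scene","top","wrist"):
    c,im=snap(n,n+"0"); json.dump({k:np.array(v).tolist() for k,v in c.items()},open(n+"0.json","w")); print(n,{k:np.round(v,3).tolist() for k,v in c.items()}, np.round(-np.array(c["R"]).T@np.array(c["t"]),3))
a=[cv2.imread(f"pics/{n}0.png") for n in("scene","top","wrist")]
E
```

```text
pics
{'time_s': 0.0, 'qpos': array([ 1.12420877e+00,  1.16510830e-01,  1.44224497e+00, -2.39952889e-05,
        1.58403040e+00, -3.78069254e-02]), 'dq': array([-0.00111011,  0.00048155, -0.00031711, -0.00069261,  0.00108871,
        0.00142203]), 'tau': array([-8.24064464e-04, -7.21270394e+01, -6.22586560e+01,  7.79668987e-02,
        2.40851368e-02, -1.59214933e-04]), 'ee_pos': array([0.26832863, 0.61939301, 0.40400091]), 'ee_rot': array([-3.14039905e+00, -2.11371514e-05,  2.73281171e+00]), 'force': array([-0.42475464,  0.51022277, -0.53566821]), 'moment': array([ 0.02604034,  0.05247233, -0.01147417]), 'grip_force': 0.0, 'gripper_width': 0.0928705430320798}
scene {'vfov': 46.836, 'cx': 275.069, 'cy': 210.252, 'dist_coeffs': [-0.1, 0.0, 0.0, 0.0, 0.0], 'R': [[0.703, -0.711, -0.003], [-0.277, -0.27, -0.922], [0.655, 0.649, -0.387]], 't': [-0.28, 0.216, 0.965]} [-0.376 -0.767  0.573]
top {'vfov': 49.639, 'cx': 283.972, 'cy': 206.737, 'dist_coeffs': [-0.114, 0.0, 0.0, 0.0, 0.0], 'R': [[-0.129, -0.992, -0.004], [-0.966, 0.127, -0.227], [0.226, -0.025, -0.974]], 't': [0.071, 0.441, 1.201]} [0.165 0.045 1.27 ]
wrist {'vfov': 61.809, 'cx': 276.696, 'cy': 201.009, 'dist_coeffs': [-0.066, 0.0, 0.0, 0.0, 0.0], 'R': [[0.396, 0.918, -0.002], [0.877, -0.378, 0.297], [0.272, -0.119, -0.955]], 't': [-0.675, -0.035, 0.392]} [0.192 0.653 0.383]
```

View pics/scene0.png

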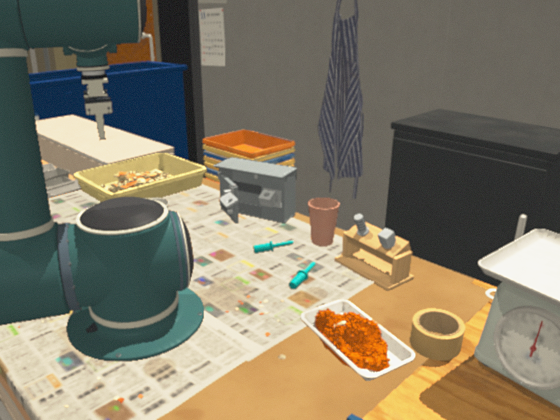

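View pics/top0.png

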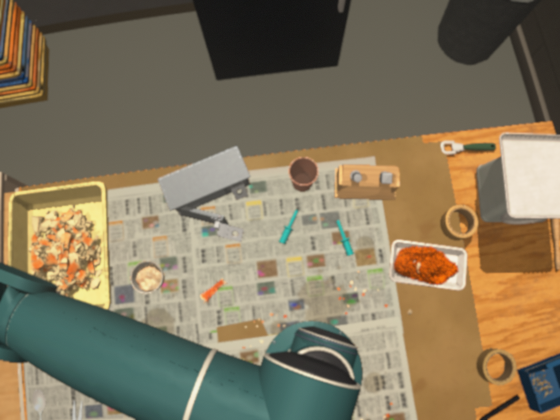

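```bash
python3 - <<'E'
from h import *
import json
L=lambda n:json.load(open(n+"0.json"))
t=L("top")
for n,uv,z in [("lock L back",(160,180),.15),("lock R",(241,150),.15),("frontL",(172,209),.15),("frontR",(248,184),.15),("round",(356,178),.12),("sq",(386,180),.11),("cup",(303,170),.11),("tub",(148,278),.04)]:
    print(n,onz(t,uv,z).round(3))
a=cv2.imread("pics/top0.png")[140:260,150:410];b=cv2.imread("pics/scene0.png")[150:290,205:425]
a=cv2.resize(a,None,fx=2.5,fy=2.5,interpolation=2);b=cv2.resize(b,None,fx=2.1,fy=2.1,interpolation=2)
o=np.zeros((600,800,3),np.uint8);o[:300,:650]=a;o[300:594,:462]=b
w=cv2.imread("pics/wrist0.png");w=cv2.resize(w,(336,252));o[305:557,463:799]=w
cv2.imwrite("pics/c1.png",o)
E
```

```text
lock L back [0.536 0.326 0.15 ]
lock R [0.59  0.108 0.15 ]
frontL [0.455 0.3   0.15 ]
frontR [0.495 0.1   0.15 ]
round [ 0.484 -0.184  0.12 ]
sq [ 0.471 -0.265  0.11 ]
cup [ 0.527 -0.048  0.11 ]
tub [0.3   0.406 0.04 ]
```

View pics/c1.png

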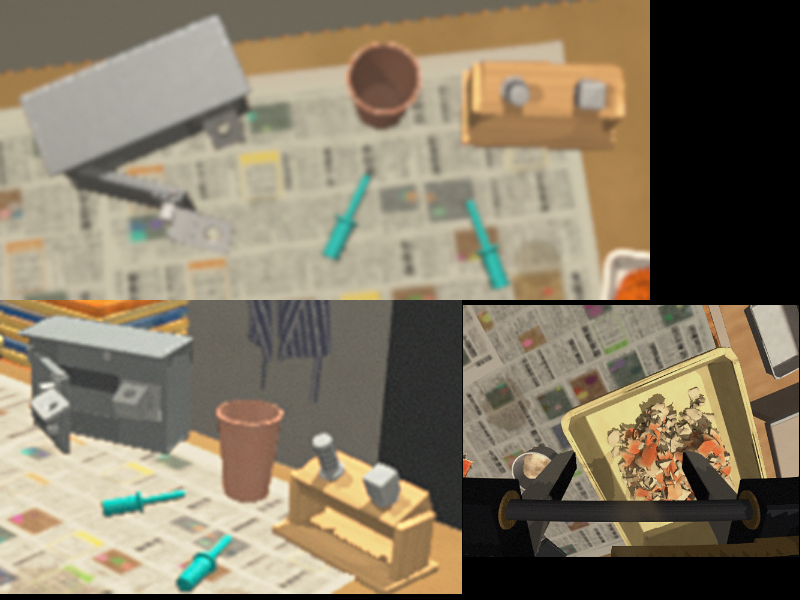

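```bash
cat >> h.py <<'E'
import json
LJ=lambda n:json.load(open(n+".json"))
E
python3 - <<'E'
from h import *
from scipy.optimize import least_squares
t=LJ("top0");s=LJ("scene0")
T=lambda u,v:(150+u/2.5,140+v/2.5); S=lambda u,v:(205+u/2.1,150+(v-300)/2.1)
W=lambda p,P:np.array([[p[0]+np.cos(p[2])*q[0]-np.sin(p[2])*q[1],p[1]+np.sin(p[2])*q[0]+np.cos(p[2])*q[1],q[2]] for q in np.atleast_2d(P)])
P=np.array([[35,110,150],[35,-110,150],[-59,-110,150],[-59,110,150]])/1e3
top=np.array([T(22,97),T(219,16),T(249,96),T(72,173)])
r=least_squares(lambda p:(proj(t,W(p,P))-top).ravel(),[.53,.2,.3]);p=r.x
print("locker",p,"res",r.fun.round(1))
print("scene roof proj",((proj(s,W(p,P))-[205,150])*2.1+[0,300]).round(0).tolist())
so=W(p,[[-.071+.0017,-.072,.0964]]);print("socket",so.round(4),proj(t,so),T(224,129),proj(s,so),S(128,388))
def eye(a,z=.1,r=.172,o=.03): # offsets from hinge
    q=[-.041-np.sin(a)*r-np.cos(a)*o, .1-np.cos(a)*r+np.sin(a)*o, z]; return W(p,[q])
f=least_squares(lambda a:(proj(t,eye(a[0]))-T(212,234)).ravel(),[.8]);print("door a",f.x,f.fun,eye(f.x[0]),proj(s,eye(f.x[0])),S(50,403))
X=tri([(t,T(517,88)),(s,S(320,440))]);print("round top",X)
X=tri([(t,T(592,87)),(s,S(381,470))]);print("square top",X)
# rack plate top outline in top view: front edge and back edge
E
```

```text
locker [0.53741984 0.20890929 0.30015877] res [ 1.8  0.4  0.6 -1.   2.9 -1.8 -5.2  2.1]
scene roof proj [[56.0, 317.0], [194.0, 338.0], [162.0, 358.0], [19.0, 334.0]]
socket [[0.4925 0.1196 0.0964]] [[242.4879424  191.44859022]] (239.6, 191.6) [[268.20059971 195.1562412 ]] (265.95238095238096, 191.9047619047619)
door a [0.68796465] [2.98885527 1.4547069 ] [[0.37587035 0.14443299 0.1       ]] [[229.76986895 202.97372754]] (228.8095238095238, 199.04761904761904)
round top (array([ 0.48689001, -0.18346197,  0.12695036]), [np.float64(0.0028019456558922317), np.float64(0.002801945655892158)])
square top (array([ 0.48078735, -0.26562883,  0.11921346]), [np.float64(0.0017511004135693999), np.float64(0.0017511004135693654)])
```

```bash
cat >> h.py <<'E'
def plan(way,g=1,vmax=.95,turn=.95):
    """way: list of (TCP xyz, tool-y angle deg or None[, vmax]); prints rows"""
    s=bot.observe();p=np.array(s["ee_pos"]);R=Ro.from_euler("xyz",s["ee_rot"]).as_matrix();rows=[]
    print("t %.2f pos"%s["time_s"],p.round(4),"yang %.1f"%np.degrees(np.arctan2(R[1,1],R[0,1])),"F",s["force"].round(1),"q6 %.2f"%s["qpos"][5])
    for w in way:
        q=np.array(w[0],float);v=w[2] if len(w)>2 else vmax
        dth=0 if w[1] is None else -((w[1]-np.degrees(np.arctan2(R[1,1],R[0,1]))+180)%360-180)
        n=max(int(np.ceil(np.linalg.norm(q-p)/.05/v)),int(np.ceil(abs(dth)/8/turn)),1)
        for i in range(n):
            d=(R.T@((q-p)/(n-i)))/.05; tw=dth/8/n
            row=np.r_[d.round(2),round(tw,2)]; rows.append(row.tolist()+[g])
            p=p+R@row[:3]*.05; R=R@Ro.from_euler("z",row[3]*8,degrees=True).as_matrix()
    for i in range(0,len(rows),5): print(json.dumps([[[round(x,2)+0. for x in r] for r in rows[i:i+5]]]))
    print("end",p.round(4))
E
python3 - <<'E'
from h import *
plan([((.49,.165,.44),107)])
E
```

```text
t 0.15 pos [0.2683 0.6194 0.4042] yang 66.6 F [-0.9 -1.5 -0.2] q6 -0.04
[[[-0.7, -0.6, -0.06, -0.46, 1.0], [-0.66, -0.64, -0.07, -0.46, 1.0], [-0.62, -0.68, -0.06, -0.46, 1.0], [-0.57, -0.72, -0.07, -0.46, 1.0], [-0.52, -0.76, -0.06, -0.46, 1.0]]]
[[[-0.47, -0.79, -0.07, -0.46, 1.0], [-0.42, -0.82, -0.06, -0.46, 1.0], [-0.37, -0.84, -0.07, -0.46, 1.0], [-0.32, -0.86, -0.06, -0.46, 1.0], [-0.26, -0.88, -0.07, -0.46, 1.0]]]
[[[-0.2, -0.9, -0.06, -0.46, 1.0]]]
end [0.4902 0.1649 0.4399]
```

>>> arm_command([
  [[-0.7,-0.6,-0.06,-0.46,0],[-0.66,-0.64,-0.07,-0.46,0],[-0.62,-0.68,-0.06,-0.46,0],[-0.57,-0.72,-0.07,-0.46,0],[-0.52,-0.76,-0.06,-0.46,0]],
])

```text
time_s: 0.65
ee_pos: [0.3696, 0.411, 0.4207]
ee_rot: [-3.141, 0.0, 3.057]
force: [0.8, 0.5, 0.7]
gripper_width: 0.0578
grip_force: 0.0
```

>>> arm_command([
  [[-0.47,-0.79,-0.07,-0.46,0],[-0.42,-0.82,-0.06,-0.46,0],[-0.37,-0.84,-0.07,-0.46,0],[-0.32,-0.86,-0.06,-0.46,0],[-0.26,-0.88,-0.07,-0.46,0]],
])

```text
time_s: 1.15
ee_pos: [0.4704, 0.2045, 0.4373]
ee_rot: [3.142, 0.0, -2.905]
force: [0.7, 0.8, -0.0]
gripper_width: 0.0178
grip_force: 0.0
```

>>> arm_command([
  [[-0.2,-0.9,-0.06,-0.46,0],[0,0,0,0,0]],
])

```text
time_s: 1.35
ee_pos: [0.4917, 0.161, 0.4404]
ee_rot: [-3.141, 0.0, -2.846]
force: [0.2, 0.3, 0.8]
gripper_width: 0.0024
grip_force: 0.0
```

```bash
python3 - <<'E'
from h import *
s=bot.observe();print(s["ee_pos"],s["ee_rot"],s["qpos"],s["gripper_width"],s["time_s"])
c,im=snap("wrist","w1"); json.dump({k:np.array(v).tolist() for k,v in c.items()},open("w1.json","w"))
cv2.imwrite("pics/w1b.png",cv2.resize(im[:,:,::-1],(800,600),interpolation=cv2.INTER_CUBIC))
E
```

```text
[0.49167329 0.16099448 0.44037839] [-3.14061444e+00  1.56455177e-04 -2.84578750e+00] [ 2.67349362e-01 -2.37796111e-01  1.72244742e+00 -9.76971315e-04
  1.65675708e+00 -1.59933601e+00] 0.002356681077279186 1.35
```

View pics/w1b.png

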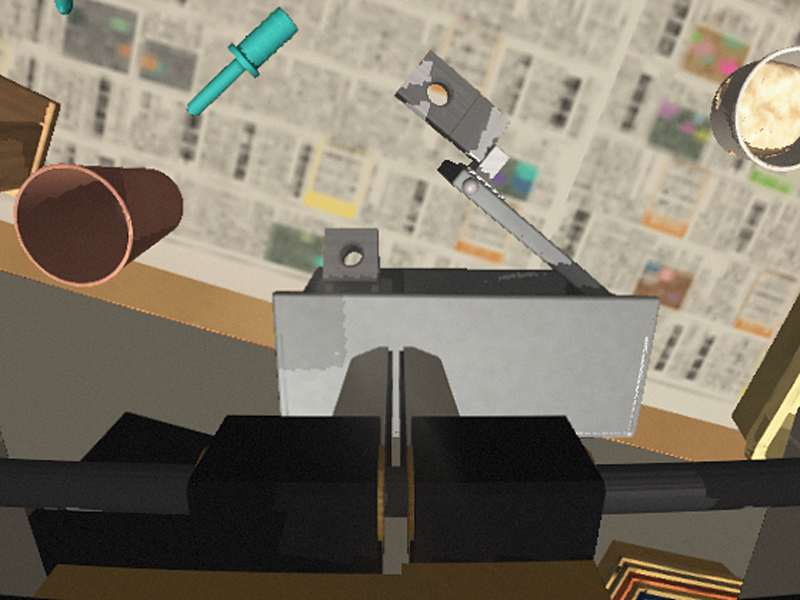

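```bash
cat >> h.py <<'E'
W=lambda p,P:np.array([[p[0]+np.cos(p[2])*q[0]-np.sin(p[2])*q[1],p[1]+np.sin(p[2])*q[0]+np.cos(p[2])*q[1],q[2]] for q in np.atleast_2d(P)])
def eyeL(a,z=.1,r=.172,o=.03): return [-.041-np.sin(a)*r-np.cos(a)*o, .1-np.cos(a)*r+np.sin(a)*o, z]
E
python3 - <<'E'
from h import *
from scipy.optimize import least_squares
w=LJ("w1");t=LJ("top0");s=LJ("scene0");k=.7
U=lambda u,v:(u*k,v*k);T=lambda u,v:(150+u/2.5,140+v/2.5); S=lambda u,v:(205+u/2.1,150+(v-300)/2.1)
print("socket tri",tri([(w,U(352,256)),(t,T(224,129)),(s,S(128,388))]))
print("eye tri",tri([(w,U(437,94)),(t,T(212,234)),(s,S(50,403))]))
P=np.array([[-59,-110,150],[-59,110,150],[35,110,150],[-69.3,-72,96.4]])/1e3
m=np.array([U(273,293),U(659,298),U(632,437),U(352,256)])
f=lambda p:(proj(w,W(p,P))-m).ravel()
r=least_squares(f,[.53,.2,.3]);p=r.x;print(p,r.fun.round(1))
so=W(p,[P[3]]);print("socket",so, proj(t,so),T(224,129))
g=least_squares(lambda a:(proj(w,W(p,[eyeL(a[0],.103)]))-U(437,94)).ravel(),[.8]);a=g.x[0];E=W(p,[eyeL(a)]);print("a",a,g.fun,E,proj(t,E),T(212,234))
H=W(p,[[-.041,.1,.124]]);print("hinge px",proj(w,H)/k)
E
```

```text
socket tri (array([0.49328602, 0.1298023 , 0.10258846]), [np.float64(0.003305848519881661), np.float64(0.0033707612014564855), np.float64(0.0006150500301497086)])
eye tri (array([0.38166868, 0.15318044, 0.10620733]), [np.float64(0.0028065548645239856), np.float64(0.002818714651629663), np.float64(0.0012590905873419644)])
[0.54185554 0.21981584 0.28611818] [ 1.5  0.5 -0.6 -0.2  0.3  0.6 -1.4 -1. ]
socket [[0.4956934  0.13118432 0.0964    ]] [[238.08686826 190.85472891]] (239.6, 191.6)
a 0.6560932152997111 [0.24617014 0.26751772] [[0.38413535 0.15466497 0.1       ]] [[233.57378232 232.45750339]] (234.8, 233.6)
hinge px [[618.23924256 311.47166098]]
```

```bash
cat >> h.py <<'E'
LP=[.54186,.21982,.28612]
E
python3 - <<'E'
from h import *
def pt(a,o,z): return W(LP,[eyeL(a,z,.172,o)])[0]
ya=lambda a:106.4-np.degrees(a)
a=.656
way=[(pt(a,.09,.42),ya(a)),(pt(a,.09,.268),ya(a))]
way+=[(pt(b,.058,.268),ya(b),.5) for b in np.r_[a,np.linspace(.56,.08,6)]]
plan(way,0)
E
```

```text
t 1.40 pos [0.4909 0.1628 0.4402] yang 106.9 F [-0.1  0.5 -0.4] q6 -1.59
[[[0.51, 0.2, 0.07, 0.79, 0.0], [0.52, 0.14, 0.07, 0.79, 0.0], [0.54, 0.09, 0.07, 0.79, 0.0], [0.54, 0.02, 0.06, 0.79, 0.0], [0.54, -0.03, 0.07, 0.79, 0.0]]]
[[[0.54, -0.1, 0.06, 0.79, 0.0], [0.0, 0.0, 0.76, 0.0, 0.0], [0.0, 0.0, 0.76, 0.0, 0.0], [0.0, 0.0, 0.76, 0.0, 0.0], [0.0, 0.0, 0.76, 0.0, 0.0]]]
[[[-0.32, 0.0, 0.0, 0.01, 0.0], [-0.32, 0.0, 0.0, 0.01, 0.0], [-0.33, -0.09, 0.0, -0.69, 0.0], [-0.34, -0.1, 0.0, -0.69, 0.0], [-0.33, -0.09, 0.0, -0.69, 0.0]]]
[[[-0.34, -0.1, 0.0, -0.68, 0.0], [-0.33, -0.09, 0.0, -0.69, 0.0], [-0.34, -0.1, 0.0, -0.69, 0.0]]]
end [0.4529 0.1239 0.2682]
```

>>> arm_command([
  [[0.51,0.2,0.07,0.79,0],[0.52,0.14,0.07,0.79,0],[0.54,0.09,0.07,0.79,0],[0.54,0.02,0.06,0.79,0],[0.54,-0.03,0.07,0.79,0]],
])

```text
time_s: 1.9
ee_pos: [0.3534, 0.1763, 0.4229]
ee_rot: [3.142, -0.0, 2.884]
force: [0.3, -0.6, -0.6]
gripper_width: 0.0005
grip_force: 0.0
```

>>> arm_command([
  [[0.54,-0.1,0.06,0.79,0],[0,0,0.76,0,0],[0,0,0.76,0,0],[0,0,0.76,0,0],[0,0,0.76,0,0]],
])

```text
time_s: 2.4
ee_pos: [0.3266, 0.1782, 0.2668]
ee_rot: [3.141, 0.0, 2.778]
force: [0.0, 0.7, -0.2]
gripper_width: 0.0002
grip_force: 0.0
```

>>> arm_command([
  [[-0.32,0,0,0.01,0],[-0.32,0,0,0.01,0],[-0.33,-0.09,0,-0.69,0],[-0.34,-0.1,0,-0.69,0],[-0.33,-0.09,0,-0.69,0]],
])

```text
time_s: 2.9
ee_pos: [0.4017, 0.1397, 0.268]
ee_rot: [3.142, -0.001, 3.068]
force: [-0.2, -0.1, -0.2]
gripper_width: 0.001
grip_force: 0.3
```

```bash
python3 - <<'E'
from h import *
plan([(W(LP,[eyeL(.08,.268,.172,.058)])[0],101.8,.4),(W(LP,[eyeL(-.02,.268,.172,.058)])[0],106.4,.2)],0)
c,im=snap("wrist","w2");json.dump({k:np.array(v).tolist() for k,v in c.items()},open("w2.json","w"))
for n in("top","scene"): snap(n,n+"2")
a=cv2.imread("pics/top2.png")[140:260,150:290];b=cv2.imread("pics/scene2.png")[150:240,205:305]
o=np.zeros((600,800,3),np.uint8);o[:300,:350]=cv2.resize(a,(350,300),interpolation=2);o[:297,360:690]=cv2.resize(b,(330,297),interpolation=2);o[300:,:400]=cv2.resize(im[:,:,::-1],(400,300))
cv2.imwrite("pics/c2.png",o)
E
```

```text
t 2.90 pos [0.4017 0.1397 0.268 ] yang 85.8 F [-0.2 -0.1 -0.2] q6 -1.22
[[[-0.35, -0.08, 0.0, -0.67, 0.0], [-0.34, -0.11, 0.0, -0.67, 0.0], [-0.32, -0.14, 0.0, -0.67, 0.0], [-0.17, -0.05, 0.0, -0.28, 0.0], [-0.18, -0.06, 0.0, -0.28, 0.0]]]
end [0.471  0.1227 0.268 ]
```

View pics/c2.png

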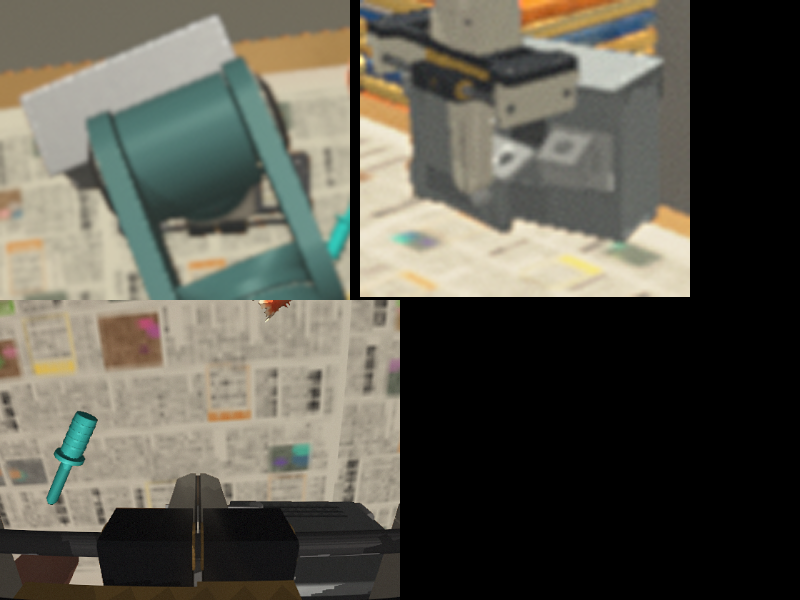

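>>> arm_command([
  [[-0.35,-0.08,0,-0.67,0],[-0.34,-0.11,0,-0.67,0],[-0.32,-0.14,0,-0.67,0],[-0.17,-0.05,0,-0.28,0],[-0.18,-0.06,0,-0.28,0]],
])

```text
time_s: 3.55
ee_pos: [0.4699, 0.123, 0.2679]
ee_rot: [3.141, -0.003, -2.862]
force: [-63.9, 0.8, 19.8]
gripper_width: 0.0002
grip_force: 31.2
```

>>> arm_command([
  [[-0.04,0,0,0,0],[-0.04,0,0,0,0],[0,0,0,0,0]],
])

```text
time_s: 3.85
ee_pos: [0.4715, 0.1238, 0.2677]
ee_rot: [3.141, -0.014, -2.863]
force: [-51.0, -12.9, 28.1]
gripper_width: 0.0008
grip_force: 26.8
```

>>> arm_command([
  [[0.3,0,0,0,0],[0.5,0,0,0,0],[0.2,0,-0.9,0,1],[0,0,-0.9,0,1],[-0.5,0,-0.9,0,1]],
])

```text
time_s: 4.35
ee_pos: [0.4475, 0.1167, 0.4045]
ee_rot: [3.141, 0.001, -2.863]
force: [1.0, -0.3, 0.7]
gripper_width: 0.0197
grip_force: 0.0
```

>>> arm_command([
  [[-0.9,0,-0.5,0,1],[-0.8,0,-0.2,0,1],[0,0,0,0,1]],
])

```text
time_s: 4.65
ee_pos: [0.5326, 0.1413, 0.4363]
ee_rot: [3.141, -0.0, -2.863]
force: [-1.0, -0.4, -1.7]
gripper_width: 0.0439
grip_force: 0.0
```

```bash
python3 - <<'E'
from h import *
s=bot.observe();print(s["ee_pos"],s["ee_rot"],s["force"],s["time_s"])
c,im=snap("wrist","w3"); json.dump({k:np.array(v).tolist() for k,v in c.items()},open("w3.json","w"))
cv2.imwrite("pics/w3b.png",cv2.resize(im[:,:,::-1],(800,600),interpolation=cv2.INTER_CUBIC))
print(proj(c,W(LP,[eyeL(0,.103)]))/.7,proj(c,W(LP,[[-.0693,-.072,.0964]]))/.7)
E
```

```text
[0.53263131 0.1413194  0.43633119] [ 3.14126146e+00 -2.21484020e-04 -2.86271824e+00] [-1.00420475 -0.35853647 -1.69899309] 4.65
[[394.77038007 203.80858588]] [[394.79638284 205.06661436]]
```

View pics/w3b.png

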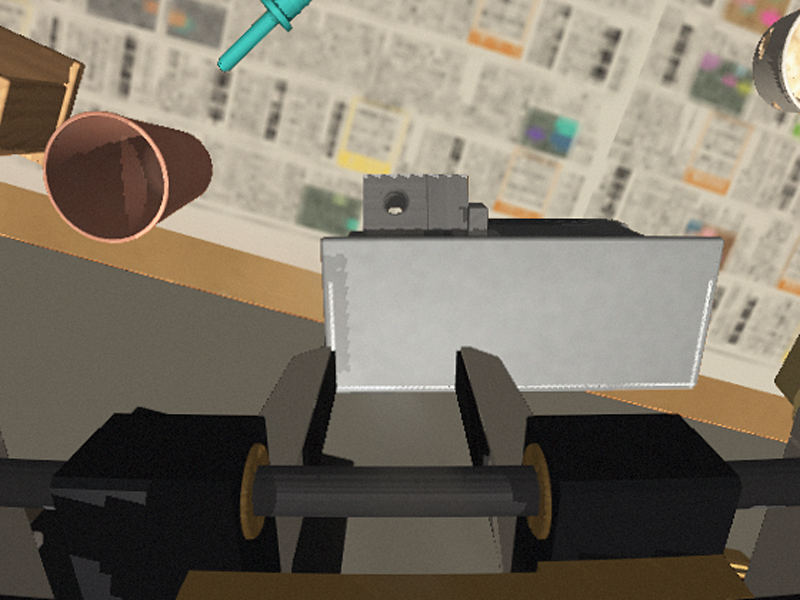

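```bash
python3 - <<'E'
from h import *
from scipy.optimize import least_squares
w=LJ("w1");w3=LJ("w3");k=.7
P=np.array([[-59,-110,150],[-59,110,150],[35,110,150]])/1e3;P3=np.vstack([P,[.035,-.11,.15],[-.0723,-.072,.1027]])
m=np.array([(273,293),(659,298),(632,437)])*k;m3=np.array([(322,240),(722,239),(694,388),(337,391),(396,204)])*k
f=lambda p:np.r_[(proj(w,W(p,P))-m).ravel(),(proj(w3,W(p,P3))-m3).ravel()]
r=least_squares(f,LP,loss="soft_l1");print(r.x.round(4).tolist(),f(r.x).round(1)); print("eye",W(r.x,[P3[-1]]))
g=lambda p:(proj(w3,W(p,P3))-m3).ravel();q=least_squares(g,LP);print(q.x.round(4),W(q.x,[P3[-1]]),g(q.x).round(1))
plan([((.53,-.21,.44),82)],1)
E
```

```text
[0.542, 0.2197, 0.2878] [ 1.3  0.9 -0.8 -0.3  0.2  0.5  1.4 -0.6  0.4 -1.1  0.   0.8 -3.5  2.2
 -1.1 -1.4]
eye [[0.49311914 0.13017372 0.1027    ]]
[0.542  0.2202 0.2891] [[0.49322141 0.13059936 0.1027    ]] [ 1.9 -0.3  0.9 -1.1  0.6  0.8 -2.9  2.5 -0.7 -1.1]
t 4.70 pos [0.5311 0.1408 0.4357] yang 106.0 F [ 0.1 -0.2 -0.9] q6 -1.64
[[[0.24, -0.84, -0.01, 0.38, 1.0], [0.2, -0.85, -0.01, 0.38, 1.0], [0.15, -0.86, -0.01, 0.38, 1.0], [0.11, -0.87, -0.01, 0.38, 1.0], [0.06, -0.88, -0.01, 0.38, 1.0]]]
[[[0.02, -0.88, -0.01, 0.38, 1.0], [-0.03, -0.88, -0.01, 0.38, 1.0], [-0.08, -0.87, -0.02, 0.38, 1.0]]]
end [ 0.53   -0.2098  0.4402]
```

>>> arm_command([
  [[0.24,-0.84,-0.01,0.38,1],[0.2,-0.85,-0.01,0.38,1],[0.15,-0.86,-0.01,0.38,1],[0.11,-0.87,-0.01,0.38,1],[0.06,-0.88,-0.01,0.38,1]],
])

```text
time_s: 5.2
ee_pos: [0.5287, -0.0802, 0.4388]
ee_rot: [3.141, 0.0, -3.13]
force: [0.0, 0.3, -0.1]
gripper_width: 0.0877
grip_force: 0.0
```

>>> arm_command([
  [[0.02,-0.88,-0.01,0.38,1],[-0.03,-0.88,-0.01,0.38,1],[-0.08,-0.87,-0.02,0.38,1],[0,0,0,0,1],[0,0,0,0,1]],
])

```text
time_s: 5.7
ee_pos: [0.5291, -0.211, 0.4405]
ee_rot: [3.141, -0.0, 2.996]
force: [0.7, 0.4, 0.3]
gripper_width: 0.0929
grip_force: 0.0
```

```bash
python3 - <<'E'
from h import *
s=bot.observe();print(s["ee_pos"],s["ee_rot"],s["force"],s["time_s"])
c,im=snap("wrist","w4"); json.dump({k:np.array(v).tolist() for k,v in c.items()},open("w4.json","w"))
cv2.imwrite("pics/w4b.png",cv2.resize(im[:,:,::-1],(800,600),interpolation=cv2.INTER_CUBIC))
E
```

```text
[ 0.52910001 -0.21099303  0.44051759] [ 3.14112562e+00 -4.69198741e-04  2.99567210e+00] [0.68574175 0.36819339 0.2841863 ] 5.7
```

View pics/w4b.png

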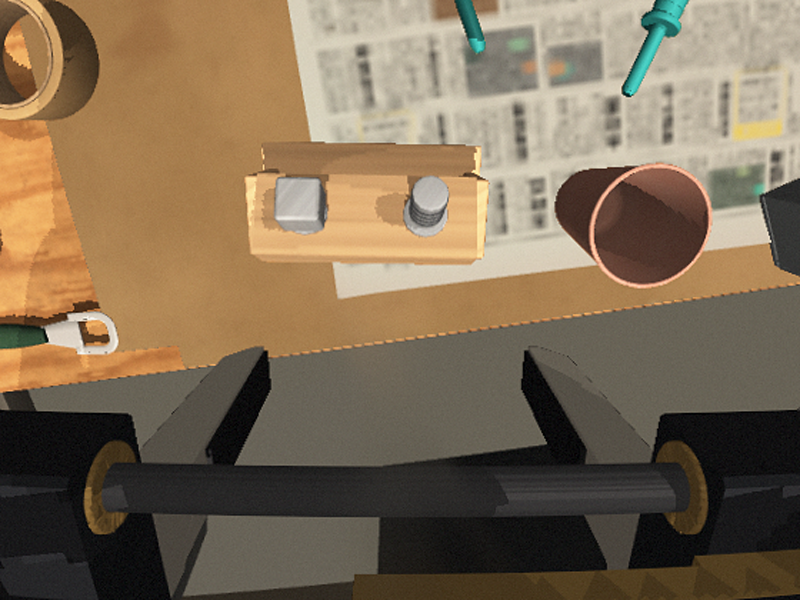

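```bash
python3 - <<'E'
from h import *
from scipy.optimize import least_squares
w=LJ("w4");t=LJ("top0");s=LJ("scene0");k=.7
T=lambda u,v:(150+u/2.5,140+v/2.5); S=lambda u,v:(205+u/2.1,150+(v-300)/2.1)
def pts(p):
    C=np.array([p[0],p[1],p[3]]);c,n=np.cos(p[2]),np.sin(p[2]);b=np.radians(25)
    ax=np.array([-np.sin(b)*c,-np.sin(b)*n,np.cos(b)]);ry=np.array([-n,c,0])
    return C+.049*ax,C+.005*ax,C-.08*ry+.035*ax
def f(p):
    a,b,d=pts(p);return np.r_[(proj(w,[a,b,d])-k*np.array([(431,190),(426,214),(300,199)])).ravel(),.5*(proj(t,[a,d])-[T(517,88),T(592,87)]).ravel(),.5*(proj(s,[a])-[S(320,438)]).ravel()]
for z in (None,.085):
    g=(lambda p:f(p)) if z is None else (lambda p:f([*p[:3],z]))
    r=least_squares(g,[.5,-.18,-.14,.085] if z is None else [.5,-.18,-.14]);print(r.x.round(4),r.fun.round(1))
    p=r.x if z is None else [*r.x,z];print([q.round(4) for q in pts(p)])
print("tri head top",tri([(w,(431*k,190*k)),(t,T(517,88)),(s,S(320,438))]))
E
```

```text
[ 0.5032 -0.185  -0.1433  0.0817] [ 0.3  1.   0.6 -0.8 -1.1  0.2 -0.5  1.3 -1.   1.3 -0.2  0.6]
[array([ 0.4827, -0.1821,  0.1261]), array([ 0.5011, -0.1847,  0.0862]), array([ 0.4771, -0.2621,  0.1134])]
[ 0.5027 -0.1849 -0.143 ] [ 0.7  0.9  0.9 -0.8 -1.7  0.2 -0.4  1.2 -0.8  1.2 -0.2  0. ]
[array([ 0.4822, -0.182 ,  0.1294]), array([ 0.5006, -0.1846,  0.0895]), array([ 0.4767, -0.262 ,  0.1167])]
tri head top (array([ 0.48399018, -0.18325878,  0.13045118]), [np.float64(0.002813610458079921), np.float64(0.004055233784146051), np.float64(0.0014788954146812909)])
```

```bash
python3 - <<'E'
from h import *
plan([((.4885,-.183,.37),81.8),((.4885,-.183,.2828),81.8,.6)],.5)
E
```

```text
t 5.75 pos [ 0.5293 -0.2103  0.4407] yang 81.7 F [ 0.2 -0.6 -0.2] q6 -1.85
[[[0.44, 0.21, 0.71, 0.0, 0.5], [0.45, 0.21, 0.7, 0.0, 0.5], [0.0, 0.0, 0.58, 0.0, 0.5], [0.0, 0.0, 0.58, 0.0, 0.5], [0.0, 0.0, 0.59, 0.0, 0.5]]]
end [ 0.4883 -0.1831  0.2827]
```

>>> arm_command([
  [[0.44,0.21,0.71,0,0.5],[0.45,0.21,0.7,0,0.5],[0,0,0,0,0.5],[0,0,0,0,0.5],[0,0,0,0,0.5]],
])

```text
time_s: 6.25
ee_pos: [0.4894, -0.1837, 0.3722]
ee_rot: [-3.141, 0.003, 2.999]
force: [0.4, 0.8, -0.0]
gripper_width: 0.0573
grip_force: 0.0
```

>>> arm_command([
  [[0,0,0.58,0,0.5],[0,0,0.58,0,0.5],[0,0,0.58,0,0.5],[0,0,0,0,0.5],[0,0,0,0,0.5]],
])

```text
time_s: 6.75
ee_pos: [0.4896, -0.1844, 0.2849]
ee_rot: [-3.141, 0.001, 2.998]
force: [0.0, 0.5, 1.4]
gripper_width: 0.0465
grip_force: 0.0
```

```bash
python3 - <<'E'
from h import *
plan([((.4885,-.183,.2828),81.8)],.5)
c,im=snap("wrist","w5"); json.dump({k:np.array(v).tolist() for k,v in c.items()},open("w5.json","w"))
o=np.vstack([cv2.resize(im[100:330,150:430,::-1],None,fx=1.4,fy=1.4,interpolation=2)])
s=snap("scene","s5")[1][190:290,320:420,::-1]
s=cv2.resize(s,(322,322),interpolation=2);cv2.imwrite("pics/c5.png",np.hstack([o,s]));print(o.shape)
E
```

```text
t 6.75 pos [ 0.4896 -0.1844  0.2849] yang 81.8 F [0.  0.5 1.4] q6 -1.84
[[[0.03, 0.03, 0.04, 0.0, 0.5]]]
end [ 0.4883 -0.1827  0.2829]
(322, 392, 3)
```

View pics/c5.png

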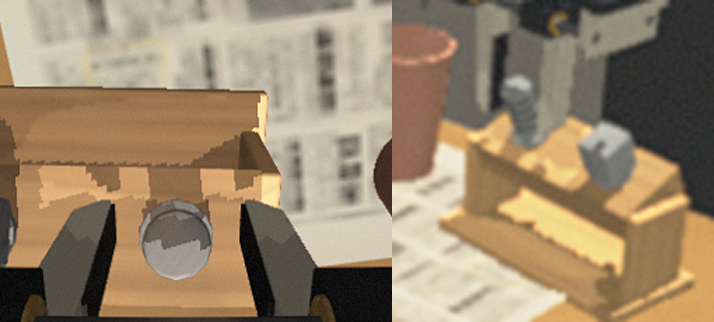

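>>> arm_command([
  [[0.02,0.02,0.03,0,0.2],[0,0,0,0,0],[0,0,0,0,0],[0,0,0,0,0],[0,0,0,0,0]],
])

```text
time_s: 7.35
ee_pos: [0.4881, -0.1833, 0.2821]
ee_rot: [-3.141, 0.0, 2.998]
force: [-0.2, -2.8, 3.1]
gripper_width: 0.0215
grip_force: 30.0
```

```bash
python3 - <<'E'
from h import *
w=LJ("w5");print(proj(w,[[.4822,-.182,.1294]]),(276.4,271))
s=bot.observe();print(s["gripper_width"],s["grip_force"],s["force"],s["ee_pos"])
ax=np.array([-.4226*np.cos(.143),.4226*np.sin(.143),.9063])
p=s["ee_pos"];plan([(p+ax*.02,None,.2),(p+ax*.085,None,.5),(p+ax*.085+[0,0,.03],None,.5)],0)
E
```

```text
[[277.90463543 274.95376597]] (276.4, 271)
0.02151334626168772 29.983194172382355 [-0.2446921  -2.79796795  3.11282513] [ 0.48807748 -0.1832675   0.28209398]
t 7.35 pos [ 0.4881 -0.1833  0.2821] yang 81.8 F [-0.2 -2.8  3.1] q6 -1.84
[[[0.08, 0.0, -0.18, 0.0, 0.0], [0.09, 0.0, -0.18, 0.0, 0.0], [0.18, 0.0, -0.39, 0.0, 0.0], [0.18, 0.0, -0.4, 0.0, 0.0], [0.19, 0.0, -0.39, 0.0, 0.0]]]
[[[0.0, 0.0, -0.3, 0.0, 0.0], [0.0, 0.0, -0.3, 0.0, 0.0]]]
end [ 0.4524 -0.178   0.3891]
```

>>> arm_command([
  [[0.08,0,-0.18,0,0],[0.09,0,-0.18,0,0],[0.18,0,-0.39,0,0],[0.18,0,-0.4,0,0],[0.19,0,-0.39,0,0]],
])

```text
time_s: 7.85
ee_pos: [0.4518, -0.1777, 0.3598]
ee_rot: [3.141, -0.0, 2.998]
force: [-0.4, -0.2, -0.7]
gripper_width: 0.0215
grip_force: 30.0
```

>>> arm_command([
  [[0,0,-0.3,0,0],[0,0,-0.3,0,0],[0,0,-0.3,0,0],[0,0,0,0,0]],
])

```text
time_s: 8.25
ee_pos: [0.4528, -0.1781, 0.4057]
ee_rot: [-3.141, 0.002, 2.998]
force: [-0.2, 0.2, -1.2]
gripper_width: 0.0213
grip_force: 30.0
```

```bash
python3 - <<'E'
from h import *
k=.7;R0=lambda ya:np.array([[-np.sin(np.radians(90-ya+90)) if 0 else np.cos(np.radians(ya+90)),np.cos(np.radians(ya)),0],[np.sin(np.radians(ya+90)),np.sin(np.radians(ya)),0],[0,0,-1]])
w4=LJ("w4");w3=LJ("w3");w5=LJ("w5")
a=onz(w4,(431*k,190*k),.1294);b=onz(w4,(425.5*k,214*k),.0895);a5=onz(w5,(276.4,271),.1294)
e=onz(w3,(396*k,204*k),.1027)
print("headtop w4",a,"w5",a5,"collar w4",b,"eye w3",e)
# pose at grasp
p=np.array([.4881,-.1833,.2821]);R=R0(81.8)
for n,q in(("head",a),("head5",a5),("collar",b)): print(n,"in tool",(R.T@(q-p)*1e3).round(1))
print("expected head x at z",[ (q, round((.0466*0+ (.167-q)*np.tan(np.radians(25)))*1e3,1)) for q in (.1527,.1926)])
# pix of grip centre at w5
P5=np.array([.4896,-.1844,.2849]);print("fingertip centre px",proj(w5,[P5+R@[0,0,.186]]),"seen u 277")
E
```

```text
headtop w4 [ 0.48140085 -0.18240886  0.1294    ] w5 [ 0.48021302 -0.18237015  0.1294    ] collar w4 [ 0.50120694 -0.18582367  0.0895    ] eye w3 [0.49400947 0.13148818 0.1027    ]
head in tool [ 6.800e+00 -1.000e-01  1.527e+02]
head5 in tool [  7.9  -0.2 152.7]
collar in tool [-13.3  -0.6 192.6]
expected head x at z [(0.1527, np.float64(6.7)), (0.1926, np.float64(-11.9))]
fingertip centre px [[275.20223423 258.90437808]] seen u 277
```

```bash
python3 - <<'E'
from h import *
plan([((.4417,.1156,.3859),106.5)],0)
E
```

```text
t 8.25 pos [ 0.4528 -0.1781  0.4057] yang 81.8 F [-0.2  0.2 -1.2] q6 -1.85
[[[0.15, 0.83, 0.06, -0.44, 0.0], [0.1, 0.83, 0.06, -0.44, 0.0], [0.05, 0.84, 0.05, -0.44, 0.0], [0.0, 0.84, 0.06, -0.44, 0.0], [-0.05, 0.84, 0.05, -0.44, 0.0]]]
[[[-0.11, 0.83, 0.06, -0.44, 0.0], [-0.16, 0.82, 0.05, -0.44, 0.0]]]
end [0.4419 0.1155 0.386 ]
```

>>> arm_command([
  [[0.15,0.83,0.06,-0.44,0],[0.1,0.83,0.06,-0.44,0],[0.05,0.84,0.05,-0.44,0],[0,0.84,0.06,-0.44,0],[-0.05,0.84,0.05,-0.44,0]],
])

```text
time_s: 8.75
ee_pos: [0.4439, 0.0336, 0.3888]
ee_rot: [3.141, -0.001, -2.976]
force: [0.6, 0.4, -1.2]
gripper_width: 0.0215
grip_force: 30.0
```

>>> arm_command([
  [[-0.11,0.83,0.06,-0.44,0],[-0.16,0.82,0.05,-0.44,0],[0,0,0,0,0],[0,0,0,0,0]],
])

```text
time_s: 9.15
ee_pos: [0.4416, 0.1164, 0.3834]
ee_rot: [-3.142, -0.001, -2.853]
force: [0.6, 0.3, -1.4]
gripper_width: 0.0216
grip_force: 30.0
```

```bash
python3 - <<'E'
from h import *
plan([((.4518,.1186,.3632),106.5,.3)],0)
w,im=snap("wrist","w6");s,si=snap("scene","s6");t,ti=snap("top","t6")
p=bot.observe()["ee_pos"];ax=np.array([-.4052,-.12,.9063]);G=p-[0,0,.167];N=G-.0882*ax;Hd=G+.0158*ax;E=np.array([.4936,.131,.1027])
for n,c in(("scene",s),("top",t),("wrist",w)): print(n,"nose,headtop,eye",proj(c,[N,Hd,E]).round(1).tolist())
o=np.zeros((600,800,3),np.uint8);a=si[140:240,205:305,::-1];o[:,:600]=cv2.resize(a,(600,600),interpolation=2)
o[:400,600:]=cv2.resize(im[120:320,220:320,::-1],(200,400),interpolation=2);o[400:,600:]=cv2.resize(ti[160:220,210:270,::-1],(200,200),interpolation=2);cv2.imwrite("pics/c6.png",o)
E
```

```text
t 9.15 pos [0.4416 0.1164 0.3834] yang 106.5 F [ 0.6  0.3 -1.4] q6 -1.66
[[[-0.1, -0.01, 0.2, 0.0, 0.0], [-0.11, -0.01, 0.2, 0.0, 0.0]]]
end [0.4519 0.1184 0.3634]
scene nose,headtop,eye [[262.6, 182.0], [253.7, 152.2], [265.6, 191.9]]
top nose,headtop,eye [[239.5, 193.2], [242.6, 199.4], [238.0, 191.0]]
wrist nose,headtop,eye [[273.4, 267.6], [271.3, 280.4], [274.9, 266.4]]
```

View pics/c6.png

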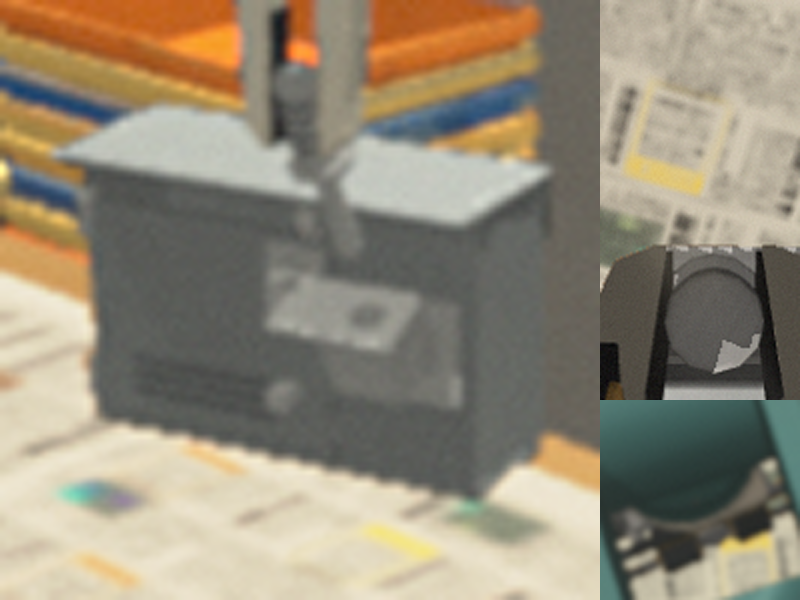

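>>> arm_command([
  [[-0.1,-0.01,0.2,0,0],[-0.11,-0.01,0.2,0,0],[0,0,0,0,0],[0,0,0,0,0]],
])

```text
time_s: 9.7
ee_pos: [0.4521, 0.1174, 0.3636]
ee_rot: [3.142, -0.001, -2.856]
force: [-0.4, 0.5, -1.1]
gripper_width: 0.0215
grip_force: 30.0
```

```bash
cat >> h.py <<'E'
def pin(E=(.4936,.131,.1027)):
    """G target on axis: nose at height n (m) above eye top"""
    ax=np.array([-.4052,-.12,.9063]);return lambda n:np.array(E)+(.0882+n)*ax+[0,0,.167]
E
python3 - <<'E'
from h import *
f=pin();plan([(f(.004),106.5,.15),(f(-.006),106.5,.1)],0)
E
```

```text
t 9.70 pos [0.4521 0.1174 0.3636] yang 106.4 F [-0.4  0.5 -1.1] q6 -1.66
[[[-0.05, 0.01, 0.1, -0.01, 0.0], [-0.04, 0.02, 0.11, -0.01, 0.0], [-0.04, 0.0, 0.09, 0.0, 0.0], [-0.05, 0.0, 0.09, 0.0, 0.0]]]
end [0.4602 0.1213 0.3441]
```

>>> arm_command([
  [[-0.05,0,0.1,0,0],[-0.05,0.01,0.1,0,0],[-0.04,0,0.09,0,0],[-0.04,0,0.09,0,0],[0,0,0,0,0]],
])

```text
time_s: 10.2
ee_pos: [0.4604, 0.1207, 0.3443]
ee_rot: [3.142, -0.002, -2.855]
force: [-1.4, -0.2, -1.9]
gripper_width: 0.0214
grip_force: 30.0
```

```bash
python3 - <<'E'
from h import *
q=[bot.observe() for _ in range(5)];print(np.array([s["ee_pos"] for s in q]).round(4),q[0]["moment"].round(2),q[0]["force"])
f=pin();plan([(f(-.016),106.5,.1)],0)
E
```

```text
[[0.4604 0.1207 0.3443]
 [0.4604 0.1207 0.3443]
 [0.4604 0.1207 0.3443]
 [0.4604 0.1207 0.3443]
 [0.4604 0.1207 0.3443]] [-0.14  0.22  0.  ] [-1.40302197 -0.18730485 -1.94811033]
t 10.20 pos [0.4604 0.1207 0.3443] yang 106.4 F [-1.4 -0.2 -1.9] q6 -1.65
[[[-0.03, 0.0, 0.06, 0.0, 0.0], [-0.03, 0.0, 0.06, 0.0, 0.0], [-0.03, 0.01, 0.06, 0.0, 0.0]]]
end [0.4646 0.1224 0.3353]
```

>>> arm_command([
  [[-0.03,0,0.06,0,0],[-0.03,0,0.06,0,0],[-0.03,0,0.06,0,0],[0,0,0,0,0]],
])

```text
time_s: 10.6
ee_pos: [0.4647, 0.1219, 0.3356]
ee_rot: [-3.142, -0.001, -2.855]
force: [-2.1, -1.1, -4.9]
gripper_width: 0.0213
grip_force: 30.0
```

>>> arm_command([
  [[-0.03,0,0.06,0,0],[-0.03,0,0.06,0,0],[-0.03,0,0.06,0,0],[0,0,0,0,0]],
])

```text
time_s: 11.0
ee_pos: [0.469, 0.1231, 0.3267]
ee_rot: [-3.141, -0.001, -2.855]
force: [-2.7, -2.5, -4.5]
gripper_width: 0.0218
grip_force: 30.0
```

```bash
python3 - <<'E'
from h import *
w,im=snap("wrist","w7");s,si=snap("scene","s7")
p=bot.observe();print(p["force"],p["moment"],p["ee_pos"])
o=np.zeros((400,700,3),np.uint8);o[:,:400]=cv2.resize(si[160:220,230:290,::-1],(400,400),interpolation=2)
o[:400,400:]=cv2.resize(im[170:320,215:328,::-1],(300,400),interpolation=2);cv2.imwrite("pics/c7.png",o)
E
```

```text
[-1.82325188 -2.2641722  -5.59695134] [-0.55282835  0.69924416 -0.05175987] [0.46897317 0.12312363 0.32683585]
```

View pics/c7.png

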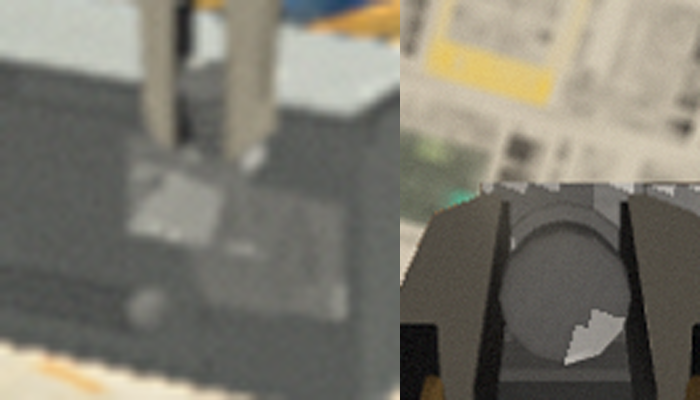

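>>> arm_command([
  [[-0.04,0,0.09,0,0],[-0.04,0,0.09,0,0],[-0.05,0,0.09,0,0],[-0.04,0,0.09,0,0],[0,0,0,0,0]],
])

```text
time_s: 11.6
ee_pos: [0.4772, 0.1254, 0.3086]
ee_rot: [-3.141, -0.001, -2.855]
force: [-2.4, -3.6, -6.5]
gripper_width: 0.0217
grip_force: 30.0
```

>>> arm_command([
  [[-0.03,0,0.06,0,0],[-0.03,0,0.06,0,0],[-0.02,0,0.04,0,0],[0,0,0,0,0]],
])

```text
time_s: 12.0
ee_pos: [0.4807, 0.1265, 0.3011]
ee_rot: [-3.141, -0.002, -2.855]
force: [-9.4, -6.7, -1.0]
gripper_width: 0.0215
grip_force: 30.0
```

>>> arm_command([
  [[-0.01,0,0.03,0,0],[-0.01,0,0.03,0,0],[0,0,0,0,0]],
])

```text
time_s: 12.3
ee_pos: [0.4817, 0.1267, 0.3005]
ee_rot: [-3.141, -0.001, -2.855]
force: [-22.4, -10.5, 25.0]
gripper_width: 0.0214
grip_force: 30.0
```

>>> arm_command([
  [[0,0,-0.02,0,0.4],[0,0,0,0,0.4],[0,0,0,0,0.5],[0,0,0,0,0.5],[0,0,0,0,0.5]],
])

```text
time_s: 12.8
ee_pos: [0.482, 0.127, 0.2991]
ee_rot: [3.142, 0.0, -2.855]
force: [0.1, -0.1, -0.2]
gripper_width: 0.0462
grip_force: 0.0
```

>>> arm_command([
  [[0,0,-0.2,0,0.5],[0,0,-0.5,0,0.5],[0,0,-0.8,0,0.5],[0,0,-0.9,0,0.5],[-0.5,0,-0.5,0,0.5]],
])

```text
time_s: 13.3
ee_pos: [0.5046, 0.1338, 0.4497]
ee_rot: [-3.141, 0.005, -2.855]
force: [0.6, 0.0, -0.1]
gripper_width: 0.0462
grip_force: 0.0
```

>>> arm_command([
  [[-0.5,0,0,0,0.5],[-0.5,0,0,0,0.5],[0,0,0,0,0.5]],
])

```text
time_s: 13.6
ee_pos: [0.5556, 0.1487, 0.4442]
ee_rot: [3.142, -0.0, -2.855]
force: [0.0, 0.1, -1.3]
gripper_width: 0.0464
grip_force: 0.0
```

```bash
python3 - <<'E'
from h import *
w,im=snap("wrist","w8");s,si=snap("scene","s8")
ax=np.array([-.4052,-.12,.9063]);E=np.array([.4936,.131,.1027])
for n,c in(("scene",s),("wrist",w)): print(n,"seated headtop, collar",proj(c,[E+.049*ax,E+.005*ax]).round(1).tolist())
print("unseated +8mm",proj(s,[E+.057*ax]),proj(w,[E+.057*ax]))
o=np.zeros((600,800,3),np.uint8);o[:400,:400]=cv2.resize(si[140:220,220:300,::-1],(400,400),interpolation=2)
o[:400,400:]=cv2.resize(im[60:260,170:370,::-1],(400,400),interpolation=2);o[400:,:400]=cv2.resize(si[190:290,300:500,::-1],(400,200));cv2.imwrite("pics/c8.png",o)
E
```

```text
scene seated headtop, collar [[261.6, 178.8], [265.2, 190.6]]
wrist seated headtop, collar [[276.6, 89.5], [276.7, 111.9]]
unseated +8mm [[260.9697318  176.59087088]] [[276.62856913  84.64942963]]
```

View pics/c8.png

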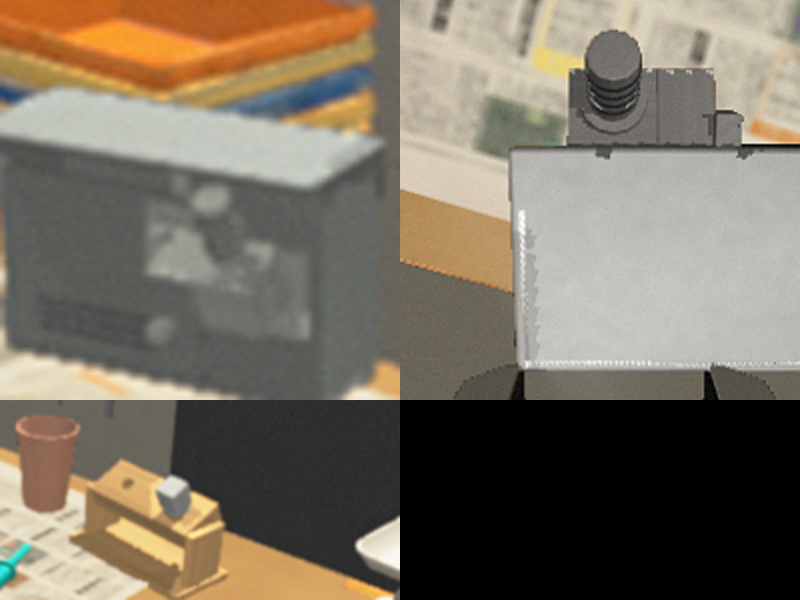

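```bash
python3 -c "
from cell import bot
print(bot.finish_job())"
```

```text
the job is handed in; nothing more can be done
None
```

The locker door is shut on its catch and the round-headed pin is pushed down until its collar stopped on the eye. The spare pin and cup stayed in place, and I steered clear of the tub. Two points carry some doubt: the collar height is only confirmed to about 2 mm, and the fingers briefly pressed the door with up to 64 N as it closed.

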